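# Stand the plug gauge in its covered stand

### The arm

A 6-joint arm with a two-finger parallel gripper is mounted at the origin on the work surface. World frame = base frame: x ahead of the robot, y to its left, z up, the work surface at z = 0. Lengths are in mm, angles in rad, forces in N, time in s.
With the tool pointing down it reaches from about 275 to 1000 mm from the base axis. Payload 8.4 kg.
Tool frame: the origin (TCP) lies at the very end of the fingers, on their centre line; the grasp point (between the pads) lies 19 mm behind it; z points along the fingers, y is the line along which they close (so a half turn about z gives the same grasp; the last joint's range is limited). The gripper opens to 85 mm and grips with 20 to 120 N. Pads are 22 mm wide; open, the fingers measure 114 mm over their backs; the gripper's body (76 mm by 85 mm) begins 54 mm behind the grasp point. The pads swing forward as they close: fully open they stand 13 mm farther back than shut.
Start: joints at [-1.321, 0.353, 1.633, -0, 1.155, -0.002], TCP at [155.716, -605.294, 231.281] pointing down, gripper open.
Joint ranges: [-2.63, 2.63], [-0.92, 2.1], [0.06, 2.66], [-1.3, 4.44], [0, 2.69], [-3.02, 3.02]. Speed limits (rad/s): [2.22, 2.22, 2.79, 3.14, 3.14, 3.14].

### API

Orientations are given as [roll, pitch, yaw] about the fixed x, y, z axes, in that order (R = Rz(yaw) Ry(pitch) Rx(roll)).
In Python, from rig import telemetry, imaging, r gives the robot as it stands. The module is installed in compiled form; this text tells all that it offers.
- The arm moves only by the tool step_arm, never from a script. Its argument "moves" is a list of rows, each a list of 3 entries, a list of its own where there are three numbers: the turn, a rotation vector about the tool's x, y, z scaled (see below), then the shift along the tool's x, y, z scaled (see below), then the opening, from -1 (shut) to 1 (fully open). A call has 1 to 8 rows; each row is the pose to reach, as a shift and turn from the pose commanded when the call began, along the tool's axes at that moment; what a row does not reach only later rows make up. The controller multiplies each number of a shift by 200 mm and each number of a turn by 45 degrees. A row lasts 1/10 s, in which the tool goes at most 50 mm and 8.59 degrees, less where a joint would pass 70% of its speed; a pose out of reach is approached as far as the arm can. A call with a number of a shift or a turn outside -1 to 1 is refused whole. A call with a gripper value outside its range is refused whole. The fingers move at their own pace and stop on an object; "squeeze" is the grip in N (left out, the last holds). Time passes only in rows, so rows that repeat a pose let the fingers close. It gives the time, the measured TCP pose, the force, the opening and the grip force at its end, in the units of the state.
- telemetry.sense(): the state, without advancing time (a new reading comes with each control period).
- imaging.grab_frame(name): name is "scene" or "top" or "wrist"; returns the picture (384x512x3 uint8, red, green, blue); there is no depth.
- imaging.calibration(name): a dict with "fx", "fy", "cx", "cy" (pixels), "cam_to_world" (4x4, takes a point from camera to world coordinates). Camera axes: x right, y up, looking along -z (the intrinsics and any distortion apply to the point x, -y, -z); pixel columns grow to the right and rows downward; lengths in mm; the calibration is good to about 2 mm. A picture is of the moment at which its call begins: read the wrist's pose just before it. calibration takes no time and is no camera call; for the wrist camera it gives the pose at the moment of the call.
- r.sign_off(): hands the job in; it is judged then, once.
Trained networks look in the newest picture that a camera, given by its name, has taken for a name from the list of things; names that differ only in an ending like _2 or _b are one class to them, and where a whole thing is asked for, a point or a joint stands for the part that bears it (a point fixed in the world has none). Each returns a list of dicts, best first, with "conf" (0 to 1); they miss things now and then, are a little off and sometimes report something else, mostly with a low value. They report only what shows in the picture. A call takes as long as a camera call. They do not tell look-alikes from the thing itself.
- imaging.recognise(camera, name): "extent" ([left, top, width, height] in pixels, round what is visible of it).
- imaging.mark_of(camera, name): "xy" ([column, row] in pixels: a listed point, or the origin of a listed thing).
The state is a dict: "clock": time; "qpos": joint angles; "qvel": joint speeds; "joint_efforts": joint torques, N m; "eef_pos": TCP position; "tcp_rot": TCP orientation; "contact_force": force on the tool from outside, world axes, zero at the start; "wrist_torque": the same for the moment, N m; "opening": opening from 0.0 (shut) to 1.0 (fully open); "grasp_force": force on a finger pad.
Only numpy, scipy, OpenCV 4.12 (cv2) and the standard library are available. Lean on these libraries where they do the work, as an engineer would, in place of code of your own. Each camera call takes 0.05 s, during which the arm holds its last target. There are 200 camera calls.

### The job

Use the flat scraper to pry up the gauge stand's hinged cover at its front notch and swing the cover open, at least upright, so that it stays open, then lay the scraper flat on the bench. Take the long plug gauge from its sloping rest and stand it gently upright, fully down to the floor of a socket: only one of the three sockets is clear, the other two have a broken-off shank stuck part-way down, so find the clear one by feel. Leave everything else on the bench where it is.

Things in the scene. Friction and masses are not known exactly. Their poses are not given: they have to be found in the camera images.
- stand: Grey gauge stand fixed to the bench, block 100 (x) x 170 (y) x 75 (z) mm. Origin at its underside's centre, z up; front face at x = -50 mm, towards the robot. Three round sockets in its top, under the cover: 18.4 mm wide, 1.5 mm chamfer, 60 mm deep (clear floor at z = 15 mm). Two, different each time, are blocked 25 mm below the mouth (z = 50 mm) by a broken shank.
- notch (a point): Middle of the mouth of the pry notch, on the stand's front face right under the cover's front edge: 48 mm wide (y), 9 mm high (z = 66 to 75 mm on the stand), 14 mm deep (along the stand's +x). The point lies at mid-height; axes as the stand.
- hinge (a point): Middle of the cover's hinge line, along the stand's y at the rear top edge (x = 50, z = 75 mm on the stand); axes as the stand.
- cover (a joint): Cover angle in rad: 0 shut, grows as the front edge rises, 1.57 upright, stop at 1.9 (leaning back). A plain aluminium plate 100 x 170 x 4 mm, 0.18 kg, on the block's top, flush all round, no handle. Hinge friction (about 0.15 N m) holds it at any angle; about 2.5 N at the front edge raises it.
- socket_right (a point): Centre of the mouth of one end socket (stand x = 7, y = -50, z = 75 mm); axes as the stand, z up.
- socket_mid (a point): Centre of the mouth of the middle socket (stand x = 7, y = 0, z = 75 mm).
- socket_left (a point): Centre of the mouth of the other end socket (stand x = 7, y = 50, z = 75 mm).
- scraper: Flat scraper lying on the bench, 205 mm long, 0.14 kg. Wooden handle 110 (x) x 24 (y) x 32 (z) mm; origin at the centre of the handle's underside, x along the tool towards the blade, z up. Steel blade 34 mm wide, 3 mm thick, its mid-plane 16 mm above the underside, free from x = 67 to 150 mm.
- blade_tip (a point): Middle of the front edge of the scraper's blade (x = 150, z = 16 mm on the scraper), axes as the scraper.
- rest: Grey rest fixed to the bench, base 130 x 70 mm, holding the gauge sloped at 45 degrees: foot low on the robot's side, handle end up along the rest's +x. Origin on the base's underside; at the start the gauge's foot is at x = -60, z = 30 mm of it. Saddles hold the gauge at 16 to 42 and 88 to 104 mm from its foot; the handle above is free.
- gauge: Long plug gauge, 162 mm, about 0.2 kg. Origin at the centre of its foot, z along its axis towards the handle. Plain round steel shank 16 mm in diameter from 0 to 80 mm (foot chamfered 2 mm), then a round dark steel handle 24 mm in diameter to 162 mm.
- gauge_grip (a point): Point on the axis of the gauge's handle 138 mm from the foot, the place to grip it; axes as the gauge.
- bottle: Bystander: clear bottle with a yellow cap, 60 mm in diameter, 170 mm tall, standing; origin at the centre of its base.
- bearing_ring: Bystander: steel ring, 90 mm across, 40 mm tall; origin at its underside's centre.
- screwdriver: Bystander: screwdriver with a black handle lying across the bench between the robot and the stand, under 35 mm high; x along it.
- vee_block: Bystander: steel vee block 60 x 45 x 34 mm; origin at its underside's centre.
- short_plug: Bystander: short stout plug, 115 mm long and 30 mm thick, lying on the bench (not the gauge wanted).
- hammer: Bystander: hammer lying on the bench, x along it.
- file: Bystander: hand file lying on the bench, 260 mm long, x along it.
Not all that is in view belongs to the job. Leave any yellow look-alike of the scraper alone.

How it is judged:
By the outcome, as a careful person would: the job done as asked, in the order asked, and still so for the second after the job is handed in, with the robot touching nothing.
It also fails if it takes over 72 s, if anything falls off the work surface, if the arm or the gripper's body presses on something with over 40 N, if the wrist force passes 120 N, or if a joint passes its speed limit or range.

## Working session

There is one attempt and no reset: what is moved stays moved. The work goes in short steps, Python scripts to look and compute and a tool call to move; the robot and the scene stay as the last step left them, time stands still between calls to the robot, and variables do not carry over. Pictures are saved under pics/ and viewed, at most 10 in all, crops included, and the job is handed in when it is done.

Besides the shell and the picture viewer there is one more tool, called after ">>>" as name([rows], argument=value, ...), one row to a line, values as JSON. step_arm: Moves the arm, as the interface text tells. Its arguments: {"type":"object","properties":{"moves":{"type":"array"},"squeeze":{"type":"number"}},"required":["moves"]}

```bash
mkdir -p pics
cat > h.py <<'E'
import numpy as np, cv2
from scipy.spatial.transform import Rotation as R
from rig import telemetry, imaging, r
def grab(c,fn=None):
    im=imaging.grab_frame(c)
    if fn: cv2.imwrite('pics/'+fn,im[:,:,::-1])
    return im
def ray(c,uv,K=None):
    k=K or imaging.calibration(c); T=np.array(k['cam_to_world'])
    d=np.array([(uv[0]-k['cx'])/k['fx'],-(uv[1]-k['cy'])/k['fy'],-1.])
    return T[:3,3],T[:3,:3]@d
def atz(c,uv,z,K=None):
    o,d=ray(c,uv,K); return o+d*(z-o[2])/d[2]
def proj(c,p,K=None):
    k=K or imaging.calibration(c); T=np.array(k['cam_to_world'])
    q=T[:3,:3].T@(np.array(p)-T[:3,3]); return np.array([k['cx']-k['fx']*q[0]/q[2],k['cy']+k['fy']*q[1]/q[2]])
def tri(obs):
    A=np.zeros((3,3));b=np.zeros(3)
    for o,d in obs:
        d=d/np.linalg.norm(d);P=np.eye(3)-np.outer(d,d);A+=P;b+=P@o
    p=np.linalg.solve(A,b); return p,[np.linalg.norm(np.cross(p-o,d/np.linalg.norm(d))) for o,d in obs]
def pose():
    s=telemetry.sense(); return np.array(s['eef_pos']),R.from_euler('xyz',s['tcp_rot'])
E
python3 - <<'E'
from h import *
np.set_printoptions(precision=1,suppress=True)
for c in ['scene','top']:
    im=grab(c,c+'0.png'); k=imaging.calibration(c); print(c,k)
    for n in ['stand','notch','hinge','scraper','blade_tip','rest','gauge','gauge_grip']:
        print(n,[(np.round(m['xy']),round(m['conf'],2)) for m in imaging.mark_of(c,n)[:3]])
print(telemetry.sense())
E
```

```text
scene {'fx': 429.960573532423, 'fy': 429.960573532423, 'cx': 259.02732617798574, 'cy': 194.44734593800894, 'cam_to_world': array([[  -0.8,   -0.3,    0.5, 1407.1],
       [   0.6,   -0.4,    0.7, 1144.1],
       [   0. ,    0.8,    0.5, 1012.3],
       [   0. ,    0. ,    0. ,    1. ]])}
stand [(array([256., 220.]), 0.81)]
notch [(array([266., 199.]), 0.89), (array([265., 210.]), 0.6)]
hinge [(array([249., 210.]), 0.86), (array([196., 227.]), 0.56)]
scraper [(array([330., 243.]), 0.82), (array([339., 223.]), 0.76), (array([371., 305.]), 0.73)]
blade_tip [(array([420., 327.]), 0.76), (array([295., 254.]), 0.67), (array([358., 203.]), 0.52)]
rest [(array([235., 172.]), 0.69)]
gauge [(array([247., 165.]), 0.45)]
gauge_grip [(array([230., 153.]), 0.47)]
top {'fx': 372.86599300499716, 'fy': 372.86599300499716, 'cx': 259.6570571588717, 'cy': 192.5120117849166, 'cam_to_world': array([[   0. ,    1. ,   -0.1,  413.1],
       [  -1. ,    0. ,   -0. ,   19.8],
       [  -0. ,    0.1,    1. , 1283.5],
       [   0. ,    0. ,    0. ,    1. ]])}
stand [(array([255., 188.]), 0.91)]
notch [(array([258., 205.]), 0.55)]
hinge [(array([249., 177.]), 0.58), (array([280., 127.]), 0.16)]
scraper [(array([ 90., 194.]), 0.97), (array([189., 262.]), 0.89), (array([170., 225.]), 0.74)]
blade_tip [(array([206., 309.]), 0.9), (array([ 45., 206.]), 0.71), (array([176., 184.]), 0.6)]
rest [(array([352., 231.]), 0.8)]
gauge [(array([361., 252.]), 0.48)]
gauge_grip [(array([364., 218.]), 0.56)]
{'clock': 0.9, 'qpos': array([-1.3,  0.4,  1.6, -0. ,  1.2, -0. ]), 'qvel': array([-0., -0., -0., -0., -0., -0.]), 'joint_efforts': array([ -0. , -60.5, -34.2,  -0. ,   0. ,  -0. ]), 'eef_pos': array([ 155.7, -605.3,  231.3]), 'tcp_rot': array([-3.1,  0. ,  0.3]), 'contact_force': array([-0. , -0.1, -0.6]), 'wrist_torque': array([ 0., -0.,  0.]), 'grasp_force': 0.0, 'opening': 1.0003735024920015}
```

View both.

```bash
python3 -c "
import cv2
for c in ['scene','top']: cv2.imwrite(f'pics/{c}0b.png',cv2.resize(cv2.imread(f'pics/{c}0.png'),(800,600),interpolation=cv2.INTER_CUBIC))"
```

```text
(no output)
```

View pics/top0b.png

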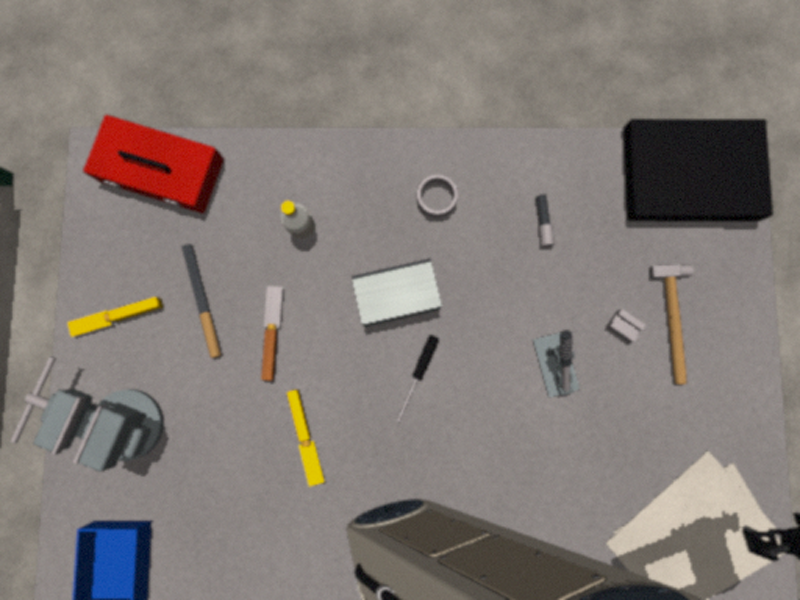

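View pics/scene0b.png

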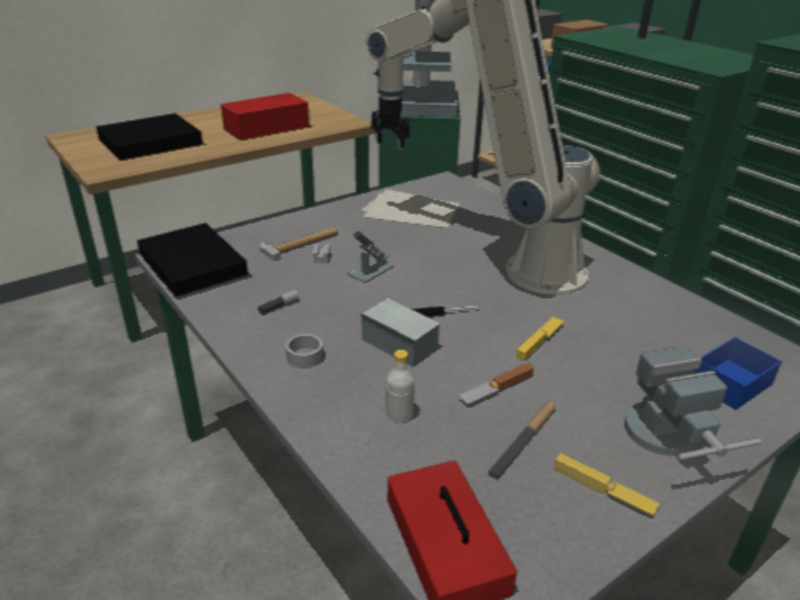

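Run:
```python
from h import *
np.set_printoptions(precision=1,suppress=True)
q=lambda c,u,v,z: print(c,u,v,z,atz(c,[u*.64,v*.64],z))
for u,v in [(352,275),(431,260),(440,307),(364,325)]: q('top',u,v,77)
for n,a,b in [('scr',(170,225),(330,243)),('tip',(176,184),(295,254)),('notch',(258,205),(266,199)),('notchb',(258,205),(265,210)),('hinge',(249,177),(249,210)),('stand',(255,188),(256,220)),('rest',(352,231),(235,172)),('gauge',(361,252),(247,165)),('grip',(364,218),(230,153))]:
    p,e=tri([ray('top',a),ray('scene',b)]); print(n,p,np.round(e,1),atz('top',a,0),atz('top',a,16))
for u,v in [(266,381),(275,381),(272,326)]: q('top',u,v,32)
for u,v in [(274,288)]: q('top',u,v,17)
for u,v in [(427,372),(433,338),(398,420)]: q('top',u,v,15)
for u,v in [(533,338),(564,331),(580,390),(549,396)]: q('top',u,v,5)
q('top',566,335,130);q('top',562,385,35)
p,R0=pose();print(p,R0.as_matrix())
k=imaging.calibration('wrist');T=np.array(k['cam_to_world']);print(k['fx'],R0.as_matrix().T@(T[:3,3]-p),R0.as_matrix().T@T[:3,:3])
```

```text
top 352 275 77 [614.  134.7  77. ]
top 431 260 77 [646.5 -31.   77. ]
top 440 307 77 [547.1 -49.6  77. ]
top 364 325 77 [509.  108.3  77. ]
scr [452.8 328.2  16.1] [3.7 3.7] [456.  329.4   0. ] [455.4 325.5  16. ]
tip [596.6 307.5  19.5] [1.7 1.7] [598.2 313.1   0. ] [595.9 309.4  16. ]
notch [518.4  28.2  69.5] [1.6 1.6] [525.8  27.6   0. ] [524.4  27.5  16. ]
notchb [522.5  28.9  18.2] [2.2 2.2] [525.8  27.6   0. ] [524.4  27.5  16. ]
hinge [614.7  55.2  69. ] [3.1 3.1] [623.6  59.3   0. ] [620.9  58.8  16. ]
stand [580.6  41.9   0.9] [5.6 5.6] [585.   38.2   0. ] [582.8  38.   16. ]
rest [ 441.6 -295.3   12.3] [5.7 5.7] [ 437.4 -294.5    0. ] [ 437.1 -290.6   16. ]
gauge [ 366.1 -317.7   17.3] [1.3 1.3] [ 366.5 -323.2    0. ] [ 367.1 -318.9   16. ]
grip [ 473.5 -301.9  119.5] [2.8 2.8] [ 482. -337.    0.] [ 481.2 -332.5   16. ]
top 266 381 32 [392.4 318.9  32. ]
top 275 381 32 [392.5 299.7  32. ]
top 272 326 32 [509.8 309.7  32. ]
top 274 288 17 [594.6 311.4  17. ]
top 427 372 15 [412.5 -24.5  15. ]
top 433 338 15 [486.  -37.6  15. ]
top 398 420 15 [310.4  37.7  15. ]
top 533 338 5 [ 487.3 -257.4    5. ]
top 564 331 5 [ 502.8 -325.8    5. ]
top 580 390 5 [ 374.8 -356.7    5. ]
top 549 396 5 [ 361.7 -289.1    5. ]
top 566 335 130 [ 486.2 -295.7  130. ]
top 562 385 35 [ 386.1 -310.    35. ]
[ 155.7 -605.3  231.3] [[ 1.   0.2 -0. ]
 [ 0.2 -1.   0. ]
 [-0.  -0.  -1. ]]
287.02023032579325 [  74.2   -0.9 -143.6] [[ 0.   1.   0.3]
 [ 1.  -0.  -0. ]
 [-0.   0.3 -1. ]]
```

```bash
cat >> h.py <<'E'
np.set_printoptions(precision=4,suppress=True)
def toolR(yaw,tilt=0):  # tool x along yaw, z down, tilted forward (z towards yaw dir) by tilt
    return R.from_euler('z',yaw)*R.from_euler('y',-tilt)*R.from_euler('x',np.pi)
def go(p,Rt,p0=None,R0=None):
    if p0 is None: p0,R0=pose()
    s=R0.inv().apply(np.array(p)-p0)/200; w=(R0.inv()*Rt).as_rotvec(degrees=True)/45
    print('turn',np.round(w,4),'shift',np.round(s,4)); return s,w
E
python3 - <<'E'
from h import *
print(telemetry.sense()['tcp_rot'])
p,R0=pose(); T=toolR(0.0)
print(toolR(0,.5).as_matrix()[:,2])
go([300,-450,400],T); go([440,-250,320],T)
E
```

```text
[-3.1416  0.      0.2518]
[ 0.4794 -0.     -0.8776]
turn [-0.      0.      0.3206] shift [ 0.8922 -0.5722 -0.8436]
turn [-0.      0.      0.3206] shift [ 1.8193 -1.3663 -0.4436]
```

>>> step_arm([
  [[0,0,0.16],[0.25,-0.15,-0.3],1],
  [[0,0,0.32],[0.5,-0.3,-0.5],1],
  [[0,0,0.32],[0.7,-0.5,-0.6],1],
  [[0,0,0.32],[0.9,-0.6,-0.6],1],
  [[0,0,0.32],[0.9,-0.6,-0.6],1],
  [[0,0,0.32],[0.9,-0.6,-0.6],1],
])

```text
clock: 1.5
eef_pos: [303.4, -441.4, 353.7]
tcp_rot: [3.14, -0.003, 0.004]
contact_force: [-0.3, 0.4, -0.4]
opening: 0.998
grasp_force: 0.0
```

>>> step_arm([
  [[0,0,0],[0.2,-0.2,0],1],
  [[0,0,0],[0.35,-0.4,0],1],
  [[0,0,0],[0.5,-0.6,0],1],
  [[0,0,0],[0.7,-0.8,0],1],
  [[0,0,0],[0.7,-0.8,0],1],
  [[0,0,0],[0.7,-0.8,0],1],
])

```text
clock: 2.1
eef_pos: [441.0, -283.2, 351.1]
tcp_rot: [-3.142, 0.0, 0.003]
contact_force: [-0.3, 0.3, 0.5]
opening: 1.001
grasp_force: 0.0
```

Run:
```python
from h import *
import json
s=telemetry.sense(); print(s['clock'],s['eef_pos'],s['tcp_rot'])
k=imaging.calibration('wrist'); grab('wrist','w1.png'); np.save('k1.npy',k,allow_pickle=True)
for n in ['rest','gauge','gauge_grip']:
    for m in imaging.mark_of('wrist',n)[:2]: print(n,m['xy'],m['conf'],atz('wrist',m['xy'],{'rest':0,'gauge':30,'gauge_grip':128}[n],k))
```

```text
2.1 [ 440.9992 -283.177   351.0711] [-3.1416  0.0002  0.0035]
rest [267.9, 142.2] 0.67 [ 438.7912 -303.793     0.    ]
rest [263.8, 129.6] 0.43 [ 460.2536 -296.4547    0.    ]
gauge [278.7, 180.1] 0.85 [ 379.5016 -321.7504   30.    ]
gauge_grip [264.7, 129.4] 0.94 [ 474.6715 -293.9102  128.    ]
gauge_grip [49.1, 52.7] 0.62 [562.4161 -40.2636 128.    ]
```

View pics/w1.png

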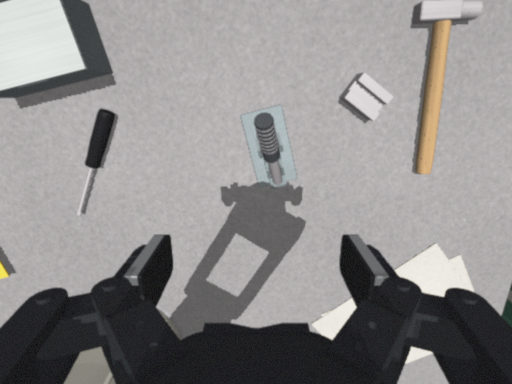

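>>> step_arm([
  [[0,0,0],[0.1,-0.2,0],1],
  [[0,0,0],[0.2,-0.4,0],1],
  [[0,0,0],[0.3,-0.6,0],1],
  [[0,0,0],[0.4,-0.8,0],1],
  [[0,0,0],[0.5,-1,0],1],
  [[0,0,0],[0.6,-1,0],1],
])

```text
clock: 2.9
eef_pos: [560.3, -81.5, 351.5]
tcp_rot: [-3.14, -0.0, 0.002]
contact_force: [0.2, -0.9, 0.7]
opening: 1.003
grasp_force: 0.0
```

>>> step_arm([
  [[0,0,0],[0,-0.2,0],1],
  [[0,0,0],[0,-0.4,0],1],
  [[0,0,0],[0,-0.6,0],1],
  [[0,0,0],[0,-0.6,0],1],
  [[0,0,0],[0,-0.6,0],1],
])

```text
clock: 3.4
eef_pos: [559.9, 35.2, 351.2]
tcp_rot: [3.141, 0.0, 0.001]
contact_force: [1.0, -0.2, -0.8]
opening: 0.997
grasp_force: 0.0
```

Run:
```python
from h import *
s=telemetry.sense(); print(s['clock'],s['eef_pos'],s['tcp_rot'])
k=imaging.calibration('wrist'); grab('wrist','w2.png'); np.save('k2.npy',k,allow_pickle=True)
for n,z in [('stand',0),('notch',70.5),('hinge',75),('scraper',0),('blade_tip',16)]:
    for m in imaging.mark_of('wrist',n)[:2]: print(n,m['xy'],m['conf'],atz('wrist',m['xy'],z,k))
cv2.imwrite('pics/w2b.png',cv2.resize(cv2.imread('pics/w2.png'),(800,600),interpolation=cv2.INTER_CUBIC))
```

```text
3.4 [559.8719  35.1798 351.2207] [3.141  0.0001 0.0007]
stand [253.5, 130.3] 0.94 [577.9255  39.1898   0.    ]
stand [464.2, 24.3] 0.43 [ 739.9945 -285.8504    0.    ]
notch [258.2, 166.6] 0.59 [531.3924  31.6566  70.5   ]
hinge [242.5, 99.5] 0.82 [629.1337  54.095   75.    ]
scraper [101.0, 200.8] 0.61 [449.6562 319.0704   0.    ]
scraper [455.4, 245.0] 0.28 [ 359.3165 -350.3859   -0.    ]
blade_tip [169.0, 332.0] 0.75 [166.3233 214.4984  16.    ]
blade_tip [86.4, 118.5] 0.64 [598.4315 311.3346  16.    ]
```

View pics/w2b.png

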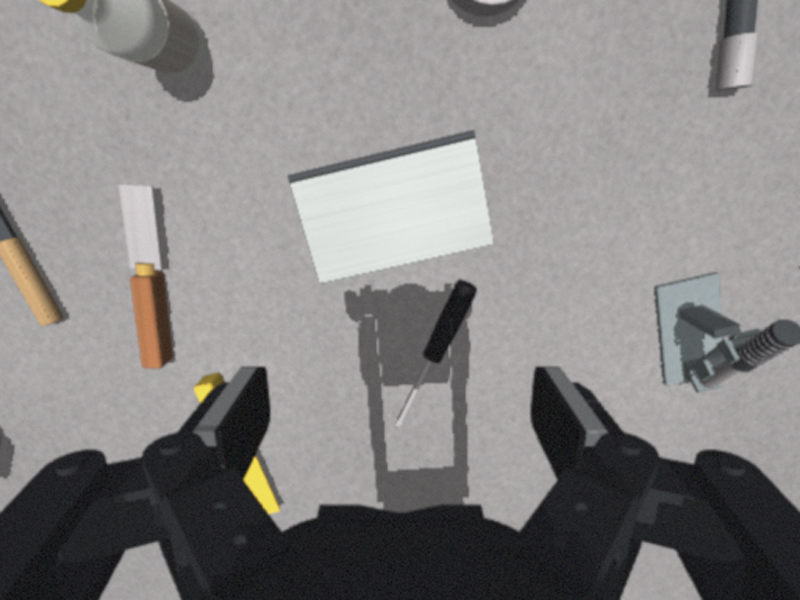

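Run:
```python
from h import *
k=np.load('k2.npy',allow_pickle=True).item(); im=cv2.imread('pics/w2.png')
f=np.float64
m=((im.min(2)>205)).astype(np.uint8)
n,l,st,c=cv2.connectedComponentsWithStats(m); print([ (i,st[i]) for i in range(1,n) if st[i,4]>300])
i=1+np.argmax(st[1:,4]); cn=max(cv2.findContours((l==i).astype(np.uint8),0,2)[0],key=len)
W=np.array([atz('wrist',q[0],79,k)[:2] for q in cn]).astype(np.float32)
print('rect',cv2.minAreaRect(W)); 
for q in [(293,182),(476,139),(492,243),(319,282)]: print(atz('wrist',(q[0]*.64,q[1]*.64),79,k))
hsv=cv2.cvtColor(im,cv2.COLOR_BGR2HSV); m=((hsv[:,:,0]>4)&(hsv[:,:,0]<16)&(hsv[:,:,1]>120)).astype(np.uint8); m[:,120:]=0;m[:,:75]=0
cn=max(cv2.findContours(m,0,2)[0],key=len)
W=np.array([atz('wrist',q[0],32,k)[:2] for q in cn]).astype(np.float32); print('handle',cv2.minAreaRect(W),cv2.boundingRect(cn))
for q in [(120,186),(154,186)]: print(atz('wrist',(q[0]*.64,q[1]*.64),17,k))
```

```text
[(3, array([ 187,   90,  128,   90, 7721], dtype=int32))]
rect ((577.7611694335938, 41.433067321777344), (94.59442901611328, 168.93580627441406), 13.182844161987305)
[606.0586 131.8769  79.    ]
[643.2062 -31.7424  79.    ]
[550.2636 -51.5636  79.    ]
[511.8546 113.2129  79.    ]
handle ((452.9886779785156, 309.13885498046875), (33.42728805541992, 109.97665405273438), 87.8690414428711) (84, 175, 26, 60)
[597.6272 326.5111  17.    ]
[597.6709 291.1391  17.    ]
```

>>> step_arm([
  [[0,0,0],[-0.1,-0.2,0],1],
  [[0,0,0],[-0.2,-0.4,0],1],
  [[0,0,0],[-0.35,-0.6,0],1],
  [[0,0,0],[-0.5,-0.8,0.1],1],
  [[0,0,0],[-0.6,-1,0.2],1],
  [[0,0,0],[-0.6,-1,0.3],1],
])

```text
clock: 4.3
eef_pos: [437.9, 239.0, 291.2]
tcp_rot: [-3.14, -0.0, 0.003]
contact_force: [0.4, -0.7, -0.5]
opening: 0.999
grasp_force: 0.0
```

>>> step_arm([
  [[0,0,0],[0,-0.2,0.1],1],
  [[0,0,0],[0,-0.37,0.2],1],
  [[0,0,0],[0,-0.37,0.3],1],
  [[0,0,0],[0,-0.37,0.3],1],
  [[0,0,0],[0,-0.37,0.3],1],
])

```text
clock: 4.8
eef_pos: [439.9, 309.2, 231.5]
tcp_rot: [3.141, 0.001, -0.0]
contact_force: [0.3, 0.5, -0.5]
opening: 1.0
grasp_force: 0.0
```

Run:
```python
from h import *
s=telemetry.sense(); print(s['clock'],s['eef_pos'],s['tcp_rot'])
k=imaging.calibration('wrist'); im=grab('wrist','w3.png')[:,:,::-1].copy(); np.save('k3.npy',k,allow_pickle=True)
for n,z in [('scraper',0),('blade_tip',16)]:
    for m in imaging.mark_of('wrist',n)[:2]: print(n,m['xy'],m['conf'],atz('wrist',m['xy'],z,k))
hsv=cv2.cvtColor(im,cv2.COLOR_BGR2HSV); m=((hsv[:,:,0]>4)&(hsv[:,:,0]<16)&(hsv[:,:,1]>120)).astype(np.uint8)
cn=max(cv2.findContours(m,0,2)[0],key=len)
W=np.array([atz('wrist',q[0],32,k)[:2] for q in cn]).astype(np.float32); print('handle',cv2.minAreaRect(W),cv2.boundingRect(cn))
```

```text
4.8 [439.9342 309.241  231.4671] [ 3.141   0.0006 -0.    ]
scraper [249.5, 145.7] 0.88 [451.3817 317.7053   0.    ]
scraper [4.8, 62.9] 0.85 [551.831  612.8293   0.    ]
blade_tip [256.6, 16.9] 0.94 [597.7314 308.6556  16.    ]
blade_tip [319.8, 324.4] 0.94 [177.5371 210.737   16.    ]
handle ((450.4162292480469, 317.23602294921875), (21.7161865234375, 107.66130828857422), 87.63980102539062) (240, 105, 21, 89)
```

View pics/w3.png

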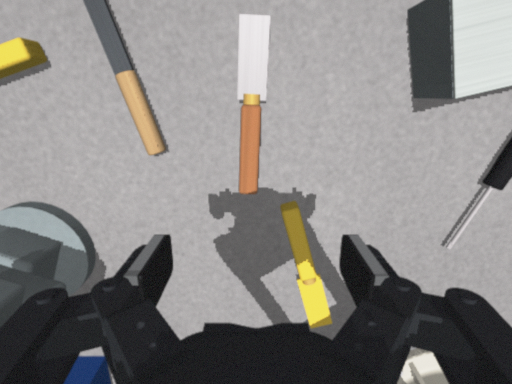

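>>> step_arm([
  [[0,0,0.067],[0.095,-0.037,0.2],1],
  [[0,0,0.067],[0.095,-0.037,0.45],1],
  [[0,0,0.067],[0.095,-0.037,0.7],1],
  [[0,0,0.067],[0.095,-0.037,0.9],1],
  [[0,0,0.067],[0.095,-0.037,1],1],
  [[0,0,0.067],[0.095,-0.037,1],1],
])

```text
clock: 5.55
eef_pos: [457.8, 315.9, 29.4]
tcp_rot: [3.139, 0.003, -0.053]
contact_force: [-0.3, -0.2, 0.6]
opening: 1.0
grasp_force: 0.0
```

>>> step_arm([
  [[0,0,0],[0,0,0.07],1],
  [[0,0,0],[0,0,0.12],1],
  [[0,0,0],[0,0,0.137],1],
  [[0,0,0],[0,0,0.137],1],
  [[0,0,0],[0,0,0.137],1],
])

```text
clock: 6.05
eef_pos: [459.1, 317.5, 4.4]
tcp_rot: [-3.141, -0.001, -0.052]
contact_force: [-0.5, -0.4, 0.3]
opening: 0.995
grasp_force: 0.0
```

>>> step_arm([
  [[0,0,0],[0,0,0],-0.2],
  [[0,0,0],[0,0,0],-0.6],
  [[0,0,0],[0,0,0],-1],
  [[0,0,0],[0,0,0],-1],
  [[0,0,0],[0,0,0],-1],
  [[0,0,0],[0,0,0],-1],
  [[0,0,0],[0,0,0],-1],
], squeeze=90)

```text
clock: 6.75
eef_pos: [459.1, 317.5, 4.3]
tcp_rot: [-3.141, -0.001, -0.052]
contact_force: [-0.3, 1.0, 5.7]
opening: 0.259
grasp_force: 88.8
```

Run:
```python
from h import *
s=telemetry.sense(); print({a:s[a] for a in ('clock','eef_pos','tcp_rot','contact_force','opening','grasp_force')})
```

```text
{'clock': 6.75, 'eef_pos': array([459.0674, 317.4846,   4.2736]), 'tcp_rot': array([-3.1411, -0.0005, -0.0521]), 'contact_force': array([-0.2833,  1.0196,  5.6939]), 'opening': 0.25897378759359546, 'grasp_force': 88.8166880607605}
```

>>> step_arm([
  [[0,0,0],[0,0,-0.1],-1],
  [[0,0,0],[0,0,-0.3],-1],
  [[0,0,0],[0,0,-0.5],-1],
  [[0,0,0],[0,0,-0.5],-1],
  [[0,0,0],[0,0,-0.5],-1],
])

```text
clock: 7.25
eef_pos: [459.1, 317.4, 104.5]
tcp_rot: [-3.141, -0.001, -0.052]
contact_force: [-0.8, -0.8, -1.0]
opening: 0.266
grasp_force: 88.3
```

Run:
```python
from h import *
s=telemetry.sense(); print({a:s[a] for a in ('clock','eef_pos','tcp_rot','contact_force','wrist_torque','opening','grasp_force')})
k=imaging.calibration('wrist'); im=grab('wrist','w4.png'); np.save('k4.npy',k,allow_pickle=True)
p,R0=pose(); print('tip expect px',proj('wrist',p+R0.apply([139,0,-(p[2]*0+11.7)]),k))
for m in imaging.mark_of('wrist','blade_tip')[:3]:
    w=atz('wrist',m['xy'],16+p[2]-4.3,k); print(m['xy'],m['conf'],w,R0.inv().apply(w-p))
go([360,140,105],R0)
go([371,-7,105],toolR(.229),np.array([360,140,105.]),R0)
```

```text
{'clock': 7.25, 'eef_pos': array([459.0973, 317.399 , 104.4691]), 'tcp_rot': array([-3.1406, -0.0013, -0.0522]), 'contact_force': array([-0.7631, -0.773 , -0.9556]), 'wrist_torque': array([0.0005, 0.0052, 0.0201]), 'opening': 0.2659792081722588, 'grasp_force': 88.25233697891235}
tip expect px [258.8094 -81.9557]
turn [0.0011 0.0014 0.0001] shift [-0.4429  0.9075 -0.0096]
turn [ 0.0004  0.0008 -0.3581] shift [0.0933 0.7311 0.0002]
```

View pics/w4.png

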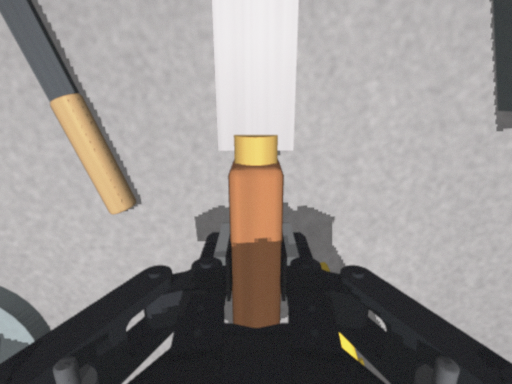

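>>> step_arm([
  [[0,0,0],[-0.2,0.2,0],-1],
  [[0,0,0],[-0.4,0.4,0],-1],
  [[0,0,0],[-0.44,0.6,0],-1],
  [[0,0,0],[-0.44,0.8,0],-1],
  [[0,0,0],[-0.44,0.91,0],-1],
  [[0,0,0],[-0.44,0.91,0],-1],
])

```text
clock: 7.95
eef_pos: [359.3, 137.5, 102.6]
tcp_rot: [3.14, 0.004, -0.054]
contact_force: [0.1, 0.6, -0.9]
opening: 0.269
grasp_force: 88.7
```

>>> step_arm([
  [[0,0,-0.1],[0,0.2,0],-1],
  [[0,0,-0.2],[0,0.4,0],-1],
  [[0,0,-0.36],[0.05,0.6,0],-1],
  [[0,0,-0.36],[0.09,0.73,0],-1],
  [[0,0,-0.36],[0.09,0.73,0],-1],
  [[0,0,-0.36],[0.09,0.73,0],-1],
])

```text
clock: 8.55
eef_pos: [371.5, -6.7, 103.2]
tcp_rot: [-3.141, 0.002, 0.228]
contact_force: [-0.3, 0.2, -1.1]
opening: 0.265
grasp_force: 88.9
```

Run:
```python
from h import *
k=np.load('k4.npy',allow_pickle=True).item()
p0=np.array([459.1,317.4,104.47]);R0=R.from_euler('xyz',[-3.1406,-.0013,-.0522])
for n,uv,z in [('shoulderL',(219,150),17.5),('shR',(294,150),17.5),('handleF',(256,170),32),('bl',(213,5),17.5),('br',(298,5),17.5)]:
    w=atz('wrist',uv,z+100.2,k); print(n,R0.inv().apply(w-p0))
s=telemetry.sense(); print({a:s[a] for a in ('clock','eef_pos','tcp_rot','contact_force')})
for c in ['top','scene']:
  grab(c,c+'5.png')
  for m in imaging.mark_of(c,'blade_tip')[:4]: print(c,m['xy'],m['conf'],atz(c,m['xy'],116,None))
p,Rr=pose()
for L in (136,140): print('exp',[proj(c,p+Rr.apply([L,0,-11.7])) for c in('top','scene')], p+Rr.apply([L,0,-11.7]))
```

```text
shoulderL [ 50.2272 -17.4209 -13.1474]
shR [ 50.2526  16.9625 -13.1815]
handleF [ 44.474   -0.4731 -27.6718]
bl [108.6279 -17.6729 -13.0713]
br [108.6504  16.254  -13.1049]
{'clock': 8.55, 'eef_pos': array([371.457 ,  -6.6776, 103.1614]), 'tcp_rot': array([-3.1409,  0.0016,  0.2282]), 'contact_force': array([-0.2593,  0.1763, -1.1488])}
top [204.1, 308.7] 0.95 [198.8415 189.5713 116.    ]
top [42.2, 209.5] 0.9 [499.3589 704.3191 116.    ]
top [260.2, 207.0] 0.59 [509.3     19.9682 116.    ]
top [364.1, 217.5] 0.35 [ 477.3589 -305.0732  116.    ]
scene [354.8, 206.3] 0.84 [317.4011 309.7367 116.    ]
scene [417.5, 325.7] 0.84 [597.0547 792.1725 116.    ]
scene [280.5, 200.6] 0.71 [522.6086 123.8362 116.    ]
scene [267.2, 187.6] 0.62 [508.0048  22.2877 116.    ]
exp [array([258.4253, 208.7751]), array([268.5449, 187.8263])] [503.7659  25.524  115.1382]
exp [array([258.137 , 207.5375]), array([267.9032, 188.2242])] [507.6588  26.4434 115.1347]
```

>>> step_arm([
  [[0,0,0],[0,0,0.1],-1],
  [[0,0,0],[0,0,0.2],-1],
  [[0,0,0],[0,0,0.22],-1],
  [[0,0,0],[0,0,0.22],-1],
  [[0,0,0],[0,0,0.22],-1],
  [[0,0,0],[0,0,0.22],-1],
])

```text
clock: 9.35
eef_pos: [372.4, -6.5, 60.6]
tcp_rot: [3.141, -0.001, 0.231]
contact_force: [-0.4, 0.1, -1.2]
opening: 0.264
grasp_force: 88.9
```

Run:
```python
from h import *
p,Rr=pose(); t=p+Rr.apply([139.7,0,-11.7]); print(p,t)
c,s=np.cos(.2286),np.sin(.2286); d=np.array([531.2,31,70.5])-t; print('along',d[0]*c+d[1]*s,'perp',-d[0]*s+d[1]*c,'dz',d[2])
print(telemetry.sense()['contact_force'])
```

```text
[372.3746  -6.5112  60.573 ] [508.3527  25.4557  72.4498]
along 23.50934735789015 perp 0.22255419732637982 dz -1.9498054942426108
[-0.4368  0.0768 -1.2274]
```

>>> step_arm([
  [[0,0,0],[0.04,0,0.011],-1],
  [[0,0,0],[0.08,0,0.011],-1],
  [[0,0,0],[0.09,0,0.011],-1],
  [[0,0,0],[0.12,0,0.011],-1],
  [[0,0,0],[0.15,0,0.011],-1],
  [[0,0,0],[0.162,0,0.011],-1],
  [[0,0,0],[0.162,0,0.011],-1],
  [[0,0,0],[0.162,0,0.011],-1],
])

```text
clock: 10.15
eef_pos: [403.1, 0.8, 57.6]
tcp_rot: [-3.141, 0.0, 0.231]
contact_force: [-0.3, 0.3, -1.0]
opening: 0.264
grasp_force: 88.9
```

>>> step_arm([
  [[0,0,0],[0,0,-0.02],-1],
  [[0,0,0],[0.005,0,-0.05],-1],
  [[0,0,0],[0.017,0,-0.099],-1],
  [[0,0,0],[0.035,0,-0.135],-1],
  [[0,0,0],[0.056,0,-0.168],-1],
  [[0,0,0],[0.083,0,-0.195],-1],
  [[0,0,0],[0.113,0,-0.221],-1],
  [[0,0,0],[0.113,0,-0.221],-1],
])

```text
clock: 10.95
eef_pos: [427.2, 6.1, 102.8]
tcp_rot: [3.141, -0.003, 0.231]
contact_force: [-0.5, -0.2, -2.5]
opening: 0.264
grasp_force: 88.8
```

Run:
```python
from h import *
s=telemetry.sense(); print({a:s[a] for a in ('clock','eef_pos','tcp_rot','contact_force','wrist_torque')})
grab('scene'); im=grab('scene'); cv2.imwrite('pics/s6.png',cv2.resize(im[110:290,170:410,::-1],(800,600),interpolation=cv2.INTER_CUBIC))
```

```text
{'clock': 10.95, 'eef_pos': array([427.1963,   6.1369, 102.7753]), 'tcp_rot': array([ 3.1411, -0.0027,  0.2308]), 'contact_force': array([-0.4782, -0.1837, -2.4734]), 'wrist_torque': array([-0.0099,  0.1205, -0.0274])}
```

View pics/s6.png

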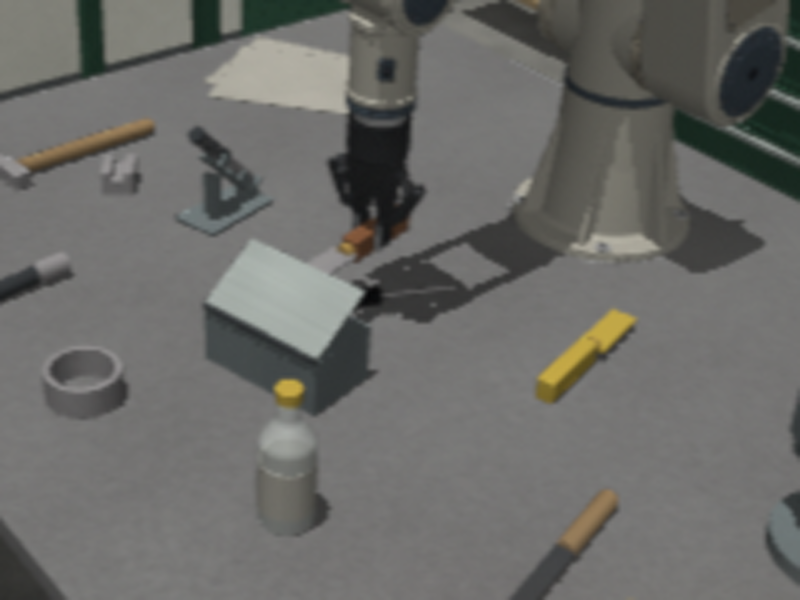

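>>> step_arm([
  [[0,0,0],[0.04,0,-0.033],-1],
  [[0,0,0],[0.082,0,-0.065],-1],
  [[0,0,0],[0.127,0,-0.085],-1],
  [[0,0,0],[0.172,0,-0.103],-1],
  [[0,0,0],[0.215,0,-0.113],-1],
  [[0,0,0],[0.262,0,-0.119],-1],
  [[0,0,0],[0.3,0,-0.119],-1],
  [[0,0,0],[0.3,0,-0.119],-1],
])

```text
clock: 11.85
eef_pos: [485.6, 19.9, 125.8]
tcp_rot: [3.141, -0.002, 0.231]
contact_force: [-0.4, 0.3, -0.9]
opening: 0.264
grasp_force: 88.9
```

>>> step_arm([
  [[0,0,0],[0.03,0,0],-1],
  [[0,0,0],[0.06,0,0],-1],
  [[0,0,0],[0.09,0,0],-1],
  [[0,0,0],[0.11,0,0],-1],
  [[0,0,0],[0.12,0,0],-1],
  [[0,0,0],[0.12,0,0],-1],
  [[0,0,0],[0.12,0,0],-1],
])

```text
clock: 12.55
eef_pos: [507.6, 25.2, 125.9]
tcp_rot: [3.141, -0.001, 0.231]
contact_force: [-0.2, -0.1, -2.1]
opening: 0.263
grasp_force: 88.9
```

Run:
```python
from h import *
s=telemetry.sense(); print({a:s[a] for a in ('clock','eef_pos','tcp_rot','contact_force','wrist_torque')})
p,Rr=pose(); t=p+Rr.apply([139.7,0,-13.2]); c,sn=np.cos(.2286),np.sin(.2286); d=t-np.array([531.2,31,75])
print('tip stand x',d[0]*c+d[1]*sn-50,'h',d[2])
for cc in ('scene','top','wrist'):
  im=grab(cc,cc+'7.png')
im=cv2.imread('pics/scene7.png'); a=cv2.resize(im[140:260,190:350],(533,400),interpolation=cv2.INTER_CUBIC)
b=cv2.resize(cv2.imread('pics/wrist7.png'),(267,200)); o=np.zeros((400,800,3),np.uint8); o[:,:533]=a;o[:200,533:]=b; 
t=cv2.imread('pics/top7.png')[130:230,200:333]; o[200:,533:]=cv2.resize(t,(267,200)); cv2.imwrite('pics/m7.png',o)
```

```text
{'clock': 12.55, 'eef_pos': array([507.6107,  25.1522, 125.851 ]), 'tcp_rot': array([ 3.1414, -0.0011,  0.2306]), 'contact_force': array([-0.1526, -0.0763, -2.1169]), 'wrist_torque': array([-0.0109,  0.0677,  0.0006])}
tip stand x 65.38401695348836 h 64.20767553016927
```

View pics/m7.png

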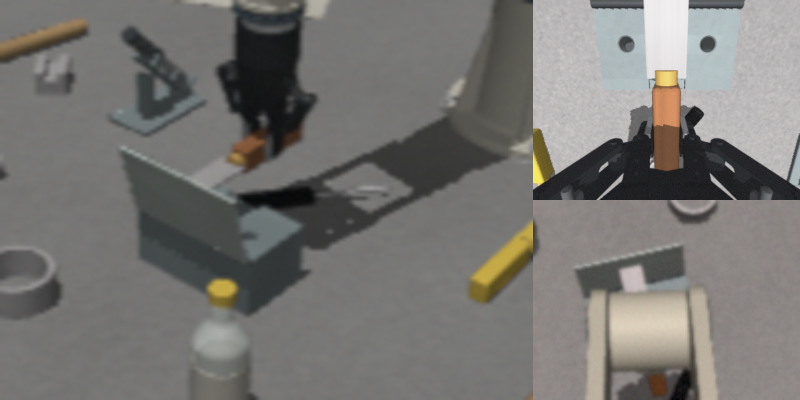

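>>> step_arm([
  [[0,0,0],[-0.1,0,0],-1],
  [[0,0,0],[-0.3,0,0],-1],
  [[0,0,0],[-0.5,0,0],-1],
  [[0,0,0],[-0.7,0,0],-1],
  [[0,0,0],[-0.7,0,0],-1],
  [[0,0,0],[-0.7,0,0],-1],
])

```text
clock: 13.3
eef_pos: [371.0, -7.0, 126.2]
tcp_rot: [3.141, -0.002, 0.23]
contact_force: [0.3, -0.5, -1.4]
opening: 0.264
grasp_force: 89.0
```

Run:
```python
from h import *
p,Rr=pose(); print(p)
T=toolR(-.052)
go([360,170,105],T); go([459,317.4,30],T,np.array([360,170,105.]),T)
```

```text
[370.9848  -7.0491 126.1567]
turn [ 0.0002 -0.0022  0.3589] shift [ 0.1481 -0.8745  0.1057]
turn [0. 0. 0.] shift [ 0.456  -0.7617  0.375 ]
```

>>> step_arm([
  [[0,0,0.1],[0.04,-0.2,0],-1],
  [[0,0,0.2],[0.08,-0.4,0.05],-1],
  [[0,0,0.36],[0.12,-0.65,0.1],-1],
  [[0,0,0.36],[0.148,-0.875,0.105],-1],
  [[0,0,0.36],[0.148,-0.875,0.105],-1],
  [[0,0,0.36],[0.148,-0.875,0.105],-1],
])

```text
clock: 13.9
eef_pos: [360.6, 172.3, 104.7]
tcp_rot: [-3.141, -0.001, -0.048]
contact_force: [0.6, 0.1, -1.7]
opening: 0.26
grasp_force: 89.0
```

>>> step_arm([
  [[0,0,0],[0.1,-0.2,0],-1],
  [[0,0,0],[0.2,-0.4,0],-1],
  [[0,0,0],[0.35,-0.6,0.1],-1],
  [[0,0,0],[0.456,-0.762,0.25],-1],
  [[0,0,0],[0.456,-0.762,0.375],-1],
  [[0,0,0],[0.456,-0.762,0.375],-1],
  [[0,0,0],[0.456,-0.762,0.375],-1],
])

```text
clock: 14.6
eef_pos: [458.6, 316.1, 29.5]
tcp_rot: [3.14, 0.002, -0.053]
contact_force: [-0.6, -0.6, -1.4]
opening: 0.264
grasp_force: 89.2
```

Run:
```python
from h import *
p,Rr=pose(); print(p); go([459.1,317.4,4.5],toolR(-.052))
```

```text
[458.5589 316.0615  29.4784]
turn [ 0.0019  0.0022 -0.0018] shift [ 0.0026 -0.007   0.1249]
```

>>> step_arm([
  [[0,0,0],[0,0,0.06],-1],
  [[0,0,0],[0,0,0.1],-1],
  [[0,0,0],[0,0,0.118],-1],
  [[0,0,0],[0,0,0.122],-1],
  [[0,0,0],[0,0,0.122],-1],
  [[0,0,0],[0,0,0.122],-1],
])

```text
clock: 15.2
eef_pos: [458.8, 317.9, 5.6]
tcp_rot: [-3.141, -0.0, -0.052]
contact_force: [0.7, 0.7, -1.0]
opening: 0.263
grasp_force: 89.2
```

>>> step_arm([
  [[0,0,0],[0,0,0],-0.3],
  [[0,0,0],[0,0,0],0],
  [[0,0,0],[0,0,0],0.5],
  [[0,0,0],[0,0,0],1],
  [[0,0,0],[0,0,0],1],
  [[0,0,0],[0,0,-0.2],1],
  [[0,0,0],[0,0,-0.45],1],
  [[0,0,0],[0,0,-0.7],1],
])

```text
clock: 16.0
eef_pos: [458.1, 317.3, 146.4]
tcp_rot: [3.141, 0.001, -0.052]
contact_force: [2.0, 1.4, -0.5]
opening: 1.002
grasp_force: 0.0
```

>>> step_arm([
  [[0,0,0],[0,0,-0.25],1],
  [[0,0,0],[0,0,-0.5],1],
  [[0,0,0],[0,0,-0.5],1],
  [[0,0,0],[0,0,-0.5],1],
])

```text
clock: 16.4
eef_pos: [459.1, 318.0, 246.6]
tcp_rot: [-3.14, -0.002, -0.052]
contact_force: [-1.2, 0.6, -0.6]
opening: 0.999
grasp_force: 0.0
```

Run:
```python
from h import *
s=telemetry.sense(); print({a:s[a] for a in ('clock','eef_pos','tcp_rot','contact_force')})
im=grab('wrist','w8.png'); k=imaging.calibration('wrist')
for n,z in [('scraper',0),('blade_tip',16)]:
    for m in imaging.mark_of('wrist',n)[:2]: print(n,m['xy'],m['conf'],atz('wrist',m['xy'],z,k))
T=toolR(0); p,_=pose(); print('yaw .23 stand view'); go([500,120,330],toolR(.2286)); go([560,30,330],toolR(.2286),np.array([500,120,330]),toolR(.2286))
```

```text
{'clock': 16.4, 'eef_pos': array([459.136 , 318.016 , 246.6228]), 'tcp_rot': array([-3.1397, -0.0024, -0.0522]), 'contact_force': array([-1.1956,  0.6429, -0.641 ])}
scraper [255.8, 160.0] 0.93 [447.86   318.2946   0.    ]
scraper [305.1, 240.5] 0.75 [320.4828 250.4754   0.    ]
blade_tip [256.9, 39.5] 0.86 [595.6089 309.3938  16.    ]
blade_tip [331.4, 327.1] 0.58 [172.3514 211.1997  16.    ]
yaw .23 stand view
turn [ 0.0018  0.0031 -0.3575] shift [ 0.2611  0.9738 -0.4307]
turn [0. 0. 0.] shift [0.1902 0.5063 0.    ]
```

>>> step_arm([
  [[0,0,-0.1],[0.05,0.2,-0.1],1],
  [[0,0,-0.2],[0.1,0.4,-0.2],1],
  [[0,0,-0.357],[0.2,0.6,-0.3],1],
  [[0,0,-0.357],[0.25,0.8,-0.43],1],
  [[0,0,-0.357],[0.26,0.97,-0.43],1],
  [[0,0,-0.357],[0.26,0.97,-0.43],1],
])

```text
clock: 17.15
eef_pos: [500.3, 117.8, 330.4]
tcp_rot: [3.14, 0.002, 0.225]
contact_force: [-0.9, 0.2, -0.4]
opening: 1.003
grasp_force: 0.0
```

>>> step_arm([
  [[0,0,0],[0.1,0.25,0],1],
  [[0,0,0],[0.15,0.5,0],1],
  [[0,0,0],[0.15,0.5,0],1],
  [[0,0,0],[0.15,0.5,0],1],
  [[0,0,0],[0.15,0.5,0],1],
])

```text
clock: 17.65
eef_pos: [551.6, 31.5, 330.0]
tcp_rot: [-3.141, 0.002, 0.228]
contact_force: [-0.1, 0.2, -0.0]
opening: 1.004
grasp_force: 0.0
```

Run:
```python
from h import *
s=telemetry.sense(); print({a:s[a] for a in ('clock','eef_pos','tcp_rot')})
k=imaging.calibration('wrist'); im=grab('wrist','w9.png'); np.save('k9.npy',k,allow_pickle=True)
for n,z in [('socket_right',75),('socket_mid',75),('socket_left',75),('notch',70.5),('hinge',75)]:
    for m in imaging.mark_of('wrist',n)[:2]: print(n,m['xy'],round(m['conf'],2),atz('wrist',m['xy'],z,k))
c,sn=np.cos(.2286),np.sin(.2286); X=np.array([c,sn,0]);Y=np.array([-sn,c,0]); O=np.array([531.2,31,75])+50*X
for y in(-50,0,50):
    q=O+7*X+y*Y; print('exp',q,proj('wrist',q,k))
cv2.imwrite('pics/w9b.png',cv2.resize(cv2.imread('pics/w9.png')[40:240,130:397],(800,600),interpolation=cv2.INTER_CUBIC))
```

```text
{'clock': 17.65, 'eef_pos': array([551.5763,  31.545 , 330.0385]), 'tcp_rot': array([-3.1405,  0.0023,  0.2283])}
socket_right [291.6, 120.8] 0.55 [602.6729  -5.8108  75.    ]
socket_mid [252.6, 123.4] 0.81 [587.241   45.0839  75.    ]
socket_mid [423.0, 283.1] 0.4 [ 401.4077 -281.9186   75.    ]
socket_left [216.7, 121.5] 0.89 [578.6232  93.2523  75.    ]
notch [257.2, 164.2] 0.59 [532.1106  25.6864  70.5   ]
notch [484.7, 72.3] 0.59 [ 720.1251 -236.7097   70.5   ]
hinge [252.4, 88.4] 0.59 [631.3419  55.4792  75.    ]
exp [598.0478  -4.7822  75.    ] [289.9817 123.9929]
exp [586.7171  43.917   75.    ] [253.3474 123.9779]
exp [575.3864  92.6162  75.    ] [216.7127 123.9629]
```

View pics/w9b.png

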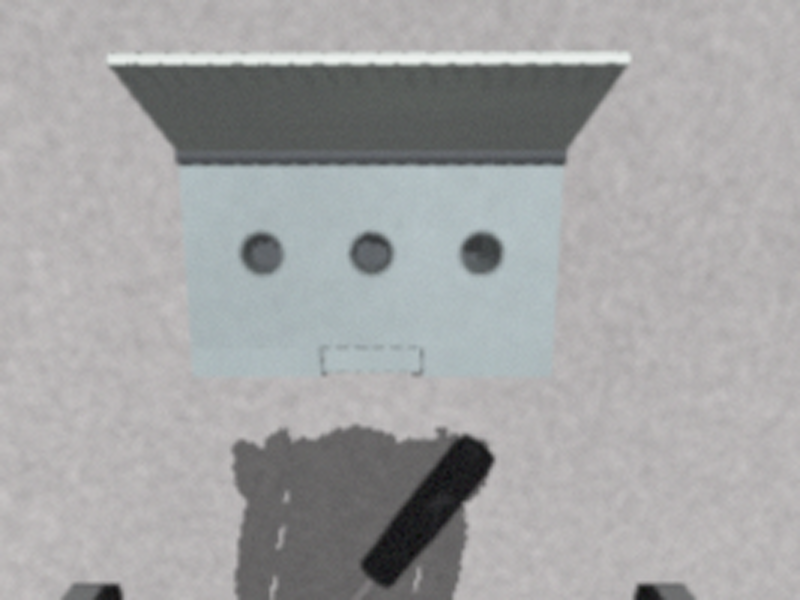

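Run:
```python
from h import *
k=np.load('k9.npy',allow_pickle=True).item()
for u in (290.9,253.8,217.4): print(atz('wrist',(u,124.3),75,k))
T=toolR(.2286);T2=toolR(.284)
go([510,-140,330],T); go([450,-292,290],T2,np.array([510,-140,330.]),T)
```

```text
[597.9342  -6.1108  75.    ]
[586.4361  43.2181  75.    ]
[575.1546  91.6173  75.    ]
turn [-0.     -0.0003  0.0011] shift [-0.4     0.7869  0.007 ]
turn [ 0.      0.     -0.0705] shift [-0.4644  0.6722  0.2   ]
```

>>> step_arm([
  [[0,0,0],[-0.1,0.2,0],1],
  [[0,0,0],[-0.2,0.4,0],1],
  [[0,0,0],[-0.3,0.6,0],1],
  [[0,0,0],[-0.4,0.79,0],1],
  [[0,0,0],[-0.4,0.79,0],1],
])

```text
clock: 18.45
eef_pos: [508.9, -145.1, 331.5]
tcp_rot: [3.14, 0.0, 0.225]
contact_force: [-0.2, 1.5, 0.9]
opening: 1.001
grasp_force: 0.0
```

>>> step_arm([
  [[0,0,-0.07],[-0.12,0.18,0.05],1],
  [[0,0,-0.07],[-0.24,0.36,0.1],1],
  [[0,0,-0.07],[-0.36,0.54,0.2],1],
  [[0,0,-0.07],[-0.46,0.67,0.2],1],
  [[0,0,-0.07],[-0.46,0.67,0.2],1],
  [[0,0,-0.07],[-0.46,0.67,0.2],1],
])

```text
clock: 19.05
eef_pos: [450.9, -292.6, 291.3]
tcp_rot: [-3.141, -0.0, 0.282]
contact_force: [-0.7, -0.0, 0.4]
opening: 0.999
grasp_force: 0.0
```

Run:
```python
from h import *
s=telemetry.sense(); print({a:s[a] for a in ('clock','eef_pos','tcp_rot')})
k=imaging.calibration('wrist'); im=grab('wrist','w10.png'); np.save('k10.npy',k,allow_pickle=True)
for n,z in [('rest',0),('gauge',30),('gauge_grip',127.6)]:
    for m in imaging.mark_of('wrist',n)[:2]: print(n,m['xy'],round(m['conf'],2),atz('wrist',m['xy'],z,k))
cv2.imwrite('pics/w10b.png',cv2.resize(cv2.imread('pics/w10.png')[20:260,100:420],(800,600),interpolation=cv2.INTER_CUBIC))
```

```text
{'clock': 19.05, 'eef_pos': array([ 450.9459, -292.5754,  291.3266]), 'tcp_rot': array([-3.1412, -0.0004,  0.282 ])}
rest [262.8, 157.0] 0.67 [ 438.8064 -306.7499    0.    ]
gauge [257.8, 200.5] 0.84 [ 378.7974 -316.0594   30.    ]
gauge_grip [263.8, 148.4] 0.92 [ 472.5242 -294.6413  127.6   ]
gauge_grip [260.5, 199.1] 0.47 [ 415.7747 -307.7052  127.6   ]
```

View pics/w10b.png

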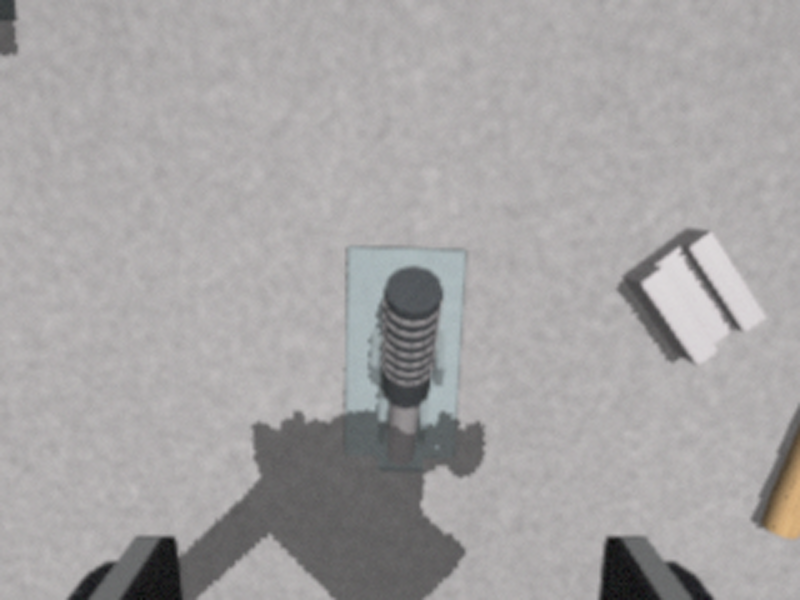

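Run:
```python
from h import *
k=np.load('k10.npy',allow_pickle=True).item()
f=lambda u,v,z: atz('wrist',(100+u*.4,20+v*.4),z,k)
C=[f(347,247,6),f(466,249,6),f(458,470,6),f(344,468,6)]
for c in C: print(c)
e=C[0]-C[1]; print('w',np.linalg.norm(e),'yaw rear',np.arctan2(-e[0],e[1]))
e=(C[0]-C[3]+C[1]-C[2])/2; print('len',np.linalg.norm(e),'yaw',np.arctan2(e[1],e[0]),'ctr',sum(C)/4)
cap=f(413,293,144.5); foot=f(402,462,30); sh=f(404,398,86.6); print('cap',cap,'foot',foot,'80mm',sh)
d=cap-f(404,398,86.6); print(np.arctan2(d[1],d[0]),np.linalg.norm(d[:2]))
for y in(.27,.284,.3):
  print(y,'grip from cap',cap-24*np.array([np.cos(y)*.7071,np.sin(y)*.7071,.7071]))
```

```text
[ 484.5562 -256.3643    6.    ]
[ 502.8658 -323.517     6.    ]
[ 369.3781 -361.4472    6.    ]
[ 350.3248 -290.8455    6.    ]
w 69.60402953823542 yaw rear 0.2661852268406084
len 138.66951034237874 yaw 0.26415476404031907 ctr [ 426.7812 -308.0435    6.    ]
cap [ 486.5302 -291.4423  144.5   ] foot [ 373.4296 -322.3467   30.    ] 80mm [ 427.6186 -306.346    86.6   ]
0.24778545858510212 60.76748913120655
0.27 grip from cap [ 470.1746 -295.9689  127.5296]
0.284 grip from cap [ 470.2395 -296.1974  127.5296]
0.3 grip from cap [ 470.3177 -296.4574  127.5296]
```

>>> step_arm([
  [[0,0,0.022],[0.097,0.042,0.2],1],
  [[0,0,0.022],[0.097,0.042,0.4],1],
  [[0,0,0.022],[0.097,0.042,0.6],1],
  [[0,0,0.022],[0.097,0.042,0.75],1],
  [[0,0,0.022],[0.097,0.042,0.85],1],
  [[0,0,0.022],[0.097,0.042,0.914],1],
  [[0,0,0.022],[0.097,0.042,0.914],1],
  [[0,0,0.022],[0.097,0.042,0.914],1],
])

```text
clock: 20.05
eef_pos: [472.5, -295.3, 109.2]
tcp_rot: [3.141, -0.001, 0.267]
contact_force: [0.1, -0.4, 1.1]
opening: 0.999
grasp_force: 0.0
```

Run:
```python
from h import *
s=telemetry.sense(); print({a:s[a] for a in ('clock','eef_pos','tcp_rot','contact_force')})
grab('wrist','w11.png')
```

```text
{'clock': 20.05, 'eef_pos': array([ 472.518 , -295.3173,  109.2356]), 'tcp_rot': array([ 3.1409, -0.0006,  0.2665]), 'contact_force': array([ 0.111 , -0.3713,  1.1317])}
```

View pics/w11.png

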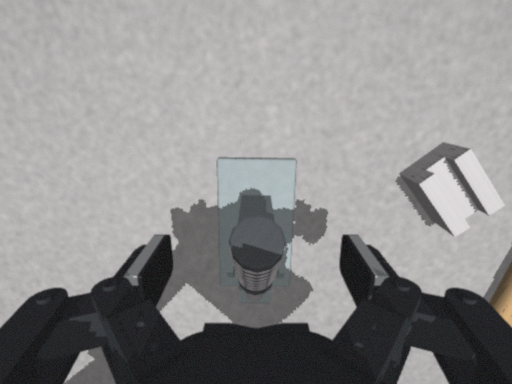

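>>> step_arm([
  [[0,0,0],[0,0,0],0],
  [[0,0,0],[0,0,0],-0.5],
  [[0,0,0],[0,0,0],-1],
  [[0,0,0],[0,0,0],-1],
  [[0,0,0],[0,0,0],-1],
  [[0,0,0],[0,0,0],-1],
  [[0,0,0],[0,0,0],-1],
], squeeze=70)

```text
clock: 20.8
eef_pos: [471.9, -295.3, 108.9]
tcp_rot: [-3.142, -0.0, 0.266]
contact_force: [-0.9, 1.3, 5.6]
opening: 0.262
grasp_force: 68.2
```

>>> step_arm([
  [[0,0,0],[0,0,-0.05],-1],
  [[0,0,0],[0,0,-0.2],-1],
  [[0,0,0],[0,0,-0.4],-1],
  [[0,0,0],[0,0,-0.6],-1],
  [[0,0,0],[0,0,-0.8],-1],
  [[0,0,0],[0,0,-0.8],-1],
  [[0,0,0],[0,0,-0.8],-1],
])

```text
clock: 21.5
eef_pos: [472.0, -295.5, 269.4]
tcp_rot: [3.14, -0.001, 0.266]
contact_force: [-0.2, 0.2, -1.9]
opening: 0.261
grasp_force: 69.0
```

Run:
```python
from h import *
s=telemetry.sense(); print({a:s[a] for a in ('clock','eef_pos','tcp_rot','contact_force','wrist_torque','opening')})
# gauge in tool frame: grip point at (0,0,-19), axis a_tool (tilt 45 from -z toward +x)
# target: tool tilt 45, foot above right socket
T=toolR(.2286,np.pi/4); S=np.array([597.9,-6.0,75])
a=T.apply(np.array([1,0,-1])/2**.5); print('axis',a)
off=T.apply([0,0,19])-138*a*0
for z in (100,): 
    foot=S+[0,0,z-75+0]; g=foot+np.array([0,0,138]); tcp=g+off; print('tcp',tcp)
p,R0=pose()
mid=np.array([500,-180,tcp[2]+20]); go(mid,T); go(tcp,T,mid,T)
```

```text
{'clock': 21.5, 'eef_pos': array([ 471.9538, -295.535 ,  269.4309]), 'tcp_rot': array([ 3.1402, -0.0012,  0.2659]), 'contact_force': array([-0.2104,  0.1912, -1.9116]), 'wrist_torque': array([ 0.0885, -0.0618,  0.0271]), 'opening': 0.2607717155419522}
axis [0. 0. 1.]
tcp [610.9855  -2.9554 224.565 ]
turn [-0.017   0.9983  0.0457] shift [ 0.2869 -0.5207  0.1239]
turn [0. 0. 0.] shift [ 0.4533 -0.7364  0.5947]
```

>>> step_arm([
  [[0,0.16,0.01],[0,-0.1,0],-1],
  [[0,0.33,0.02],[0.05,-0.2,0],-1],
  [[0,0.5,0.03],[0.1,-0.3,0.02],-1],
  [[-0.01,0.67,0.03],[0.15,-0.4,0.05],-1],
  [[-0.01,0.84,0.04],[0.22,-0.5,0.08],-1],
  [[-0.017,0.998,0.046],[0.287,-0.52,0.1],-1],
  [[-0.017,0.998,0.046],[0.287,-0.52,0.12],-1],
  [[-0.017,0.998,0.046],[0.287,-0.52,0.12],-1],
])

```text
clock: 22.3
eef_pos: [497.5, -178.5, 241.0]
tcp_rot: [-3.132, -0.78, 0.221]
contact_force: [-0.8, -0.4, -1.2]
opening: 0.259
grasp_force: 69.0
```

Run:
```python
from h import *
s=telemetry.sense(); print({a:s[a] for a in ('clock','eef_pos','tcp_rot','contact_force','wrist_torque','opening')})
T=toolR(.2286,np.pi/4); p,R0=pose(); print(R0.as_matrix())
A=np.array([540,-70,245.]); go(A,T); go([611,-3,228],T,A,T)
for c in ('top','scene'):
  grab(c,c+'12.png'); 
  g={}
  for n in('gauge','gauge_grip'):
    ms=imaging.mark_of(c,n)[:2]; print(c,n,[(m['xy'],round(m['conf'],2)) for m in ms])
a=R0.apply(np.array([1,0,-1])/2**.5); gp=p-R0.apply([0,0,19]); print('exp foot/grip',[(proj(c,gp-138*a),proj(c,gp)) for c in('top','scene')])
```

```text
{'clock': 22.3, 'eef_pos': array([ 497.5136, -178.5164,  240.9714]), 'tcp_rot': array([-3.1323, -0.78  ,  0.2207]), 'contact_force': array([-0.7727, -0.3595, -1.2258]), 'wrist_torque': array([-0.1483,  0.5757,  0.0478]), 'opening': 0.2594740839828033}
[[ 0.6937  0.2253  0.6842]
 [ 0.1556 -0.9743  0.163 ]
 [ 0.7033 -0.0066 -0.7109]]
turn [-0.0047  0.0068 -0.0071] shift [ 0.246  -0.4809  0.2195]
turn [0. 0. 0.] shift [ 0.2381 -0.2458  0.3583]
top gauge [([323.8, 218.4], 0.43)]
top gauge_grip [([333.8, 210.9], 0.64), ([259.6, 201.3], 0.52)]
scene gauge [([245.9, 161.5], 0.69)]
scene gauge_grip []
exp foot/grip [(array([324.3737, 215.3775]), array([333.1679, 212.0518])), (array([242.9221, 164.9738]), array([242.8311, 135.5219]))]
```

>>> step_arm([
  [[0,0,0],[0.06,-0.12,0.05],-1],
  [[0,0,0],[0.12,-0.24,0.1],-1],
  [[0,0,0],[0.18,-0.36,0.15],-1],
  [[-0.005,0.007,-0.007],[0.24,-0.48,0.21],-1],
  [[-0.005,0.007,-0.007],[0.24,-0.48,0.21],-1],
  [[-0.005,0.007,-0.007],[0.24,-0.48,0.21],-1],
])

```text
clock: 23.2
eef_pos: [540.5, -71.2, 249.2]
tcp_rot: [3.133, -0.79, 0.238]
contact_force: [-0.9, -0.4, -2.0]
opening: 0.258
grasp_force: 69.2
```

```bash
cat > chk.py <<'E'
from h import *
s=telemetry.sense(); print({a:s[a] for a in ('clock','eef_pos','tcp_rot','contact_force','wrist_torque','opening')})
p,R0=pose(); a=R0.apply(np.array([1,0,-1])/2**.5); gp=p-R0.apply([0,0,19]); print('axis',a,'foot',gp-138*a)
O={}
for c in ('top','scene'):
  grab(c,f'{c}_{s["clock"]:.2f}.png')
  for n,e in(('gauge',gp-138*a),('gauge_grip',gp)):
    ms=imaging.mark_of(c,n)[:3]; E=proj(c,e); print(c,n,'exp',E,[(m['xy'],round(m['conf'],2)) for m in ms])
    ms=[m for m in ms if np.linalg.norm(np.array(m['xy'])-E)<12]
    if ms: O.setdefault(n,[]).append(ray(c,ms[0]['xy']))
  print('box',[(np.round(m['extent']),round(m['conf'],2)) for m in imaging.recognise(c,'gauge')[:2]])
P={n:tri(o) for n,o in O.items() if len(o)==2}; print(P)
E
python3 chk.py
```

```text
{'clock': 23.2, 'eef_pos': array([540.4617, -71.1559, 249.234 ]), 'tcp_rot': array([ 3.1332, -0.7898,  0.2379]), 'contact_force': array([-0.8765, -0.3803, -2.0192]), 'wrist_torque': array([-0.1111,  0.5416, -0.0135]), 'opening': 0.25772811675846746}
axis [-0.0057  0.0047  1.    ] foot [528.0909 -74.8339 124.6131]
top gauge exp [290.5832 200.8621] [([287.6, 203.1], 0.38)]
top gauge_grip exp [294.4037 196.2084] [([195.8, 145.6], 0.66), ([298.3, 195.1], 0.53)]
box [(array([290., 194.,  12.,   7.]), 0.46)]
scene gauge exp [248.8013 176.7535] [([253.7, 179.4], 0.47)]
scene gauge_grip exp [249.5324 146.1267] [([296.8, 256.5], 0.69), ([246.0, 146.5], 0.6)]
box [(array([248., 140.,   3.,  35.]), 0.61), (array([224., 186.,  39.,  36.]), 0.57)]
{'gauge': (array([518.0774, -62.8768, 115.6246]), [np.float64(4.980816288994486), np.float64(4.980816288994523)]), 'gauge_grip': (array([532.661 , -86.8494, 256.7746]), [np.float64(2.0251914263689557), np.float64(2.025191426368974)])}
```

```bash
ls pics
python3 - <<'E'
from h import *
b=cv2.imread('pics/scene0.png').astype(int)
for f,r0,r1,c0,c1,ec in (('scene12.png',128,172,225,262,(242.9,135.5,242.9,165)),('scene_23.20.png',138,182,230,270,(249.5,146,248.8,176.7))):
    m=cv2.imread('pics/'+f).astype(int); d=np.abs(m-b).max(2); g=m.mean(2)
    print(f,ec)
    for r in range(r0,r1,2): print(r,''.join('#' if x>45 else '+' if x>22 else '.' for x in d[r,c0:c1]),' '.join('%3d'%v for v in g[r,c0+8:c0+28]))
E
```

```text
m7.png
s6.png
scene0.png
scene0b.png
scene12.png
scene5.png
scene7.png
scene_23.20.png
top0.png
top0b.png
top12.png
top5.png
top7.png
top_23.20.png
w1.png
w10.png
w10b.png
w11.png
w2.png
w2b.png
w3.png
w4.png
w8.png
w9.png
w9b.png
wrist7.png
scene12.png (242.9, 135.5, 242.9, 165)
128 ..............+#######+############+. 116 116 117 119 128 134 118  76  36  29  27  30  63 118 122  69  37  26  25  31
130 ..............##################+.### 117 120 134 154 164 149 106  65  56  57  56  60  94 112  82  37  26  29  34  32
132 .............#################+.##### 139 153 165 160 143 118  86  64  55  50  50  56  85  92  61  33  25  33  42  48
134 ............##############....+###### 160 162 165 154 128 102  71  53  68  70  63  99 107  67  34  27  63 126 161 166
136 ............############+...........+ 134 155 164 148 105  55  33  44  55  75 106 104  60  33  27  63 127 164 169 169
138 .............##########+............. 152 158 158 155 142 109  67  54  69 101  98  58  29  28  70 131 166 170 171 170
140 ...............+#####+............... 118 116 117 117 120 119 107  79  52  47  48  
[... 3957 characters left out ...]
 57  56  57  63  72  94 113 115 105  92  89  82  90 111 120 122 123 122 120
172 ....................++..................  56  56  57  67  96 117 119 115 101  84  85  88  81  90 111 119 120 121 121 121
174 ...+..............++++..................  72  94 112 114 112  96  76  79  98 104  93  87  81 101 121 123 122 122 121 121
176 ...................++................... 115 102  83  78  96 114 117 120 120 115 102  89  83 100 118 120 120 121 122 122
178 ........................................  80  99 117 120 119 119 119 121 123 121 119 117 118 119 119 119 120 121 122 122
180 ........................................ 119 119 121 120 120 120 120 119 119 120 119 120 121 120 120 120 121 121 121 121
```

Run:
```python
from h import *
T=toolR(.2286,np.pi/4); p,R0=pose(); go([611.4,-2.8,95-13.4+138],T)
```

```text
turn [ 0.0049 -0.005   0.0044] shift [ 0.1981 -0.2608  0.4046]
```

>>> step_arm([
  [[0,0,0],[0.05,-0.06,0.1],-1],
  [[0,0,0],[0.1,-0.13,0.2],-1],
  [[0,0,0],[0.15,-0.2,0.3],-1],
  [[0.005,-0.005,0.004],[0.198,-0.261,0.4],-1],
  [[0.005,-0.005,0.004],[0.198,-0.261,0.405],-1],
  [[0.005,-0.005,0.004],[0.198,-0.261,0.405],-1],
  [[0.005,-0.005,0.004],[0.198,-0.261,0.405],-1],
])

```text
clock: 24.3
eef_pos: [611.0, -2.5, 219.5]
tcp_rot: [3.141, -0.785, 0.23]
contact_force: [0.6, -0.2, -1.9]
opening: 0.257
grasp_force: 69.3
```

```bash
cat > chk2.py <<'E'
from h import *
s=telemetry.sense(); print({a:s[a] for a in ('clock','eef_pos','tcp_rot','contact_force','wrist_torque','opening')})
p,R0=pose(); a=R0.apply(np.array([1,0,-1])/2**.5); gp=p-R0.apply([0,0,19]); print('axis',a,'foot',gp-138*a)
T=toolR(.2286,np.pi/4); go([611.4,-2.8,p[2]],T); print('unit -z world 10mm in tool',R0.inv().apply([0,0,-10])/200)
E
python3 chk2.py
python3 - <<'E'
from h import *
p,R0=pose(); a=R0.apply(np.array([1,0,-1])/2**.5); gp=p-R0.apply([0,0,19])
im=grab('scene','scene13.png'); grab('top','top13.png'); g=im.mean(2)
print(proj('scene',gp),proj('scene',gp-138*a),proj('top',gp),proj('top',gp-138*a))
E_=proj('scene',gp-138*a); c=int(E_[0]); r=int(E_[1])
for y in range(r-26,r+8,2): print(y,c-12,' '.join('%3d'%v for v in g[y,c-12:c+13]))
E
```

```text
{'clock': 24.3, 'eef_pos': array([610.9802,  -2.504 , 219.4554]), 'tcp_rot': array([ 3.1411, -0.7851,  0.2298]), 'contact_force': array([ 0.6269, -0.184 , -1.8865]), 'wrist_torque': array([-0.1089,  0.572 ,  0.0448]), 'opening': 0.2571996407829311}
axis [0.0002 0.0004 1.    ] foot [597.8729  -5.6091  94.8942]
turn [-0.0005  0.0004  0.0011] shift [0.0012 0.0019 0.0012]
unit -z world 10mm in tool [-0.0353 -0.      0.0354]
[244.6625 164.901 ] [244.378  195.8938] [269.2289 172.7319] [268.2142 180.1619]
169 232  77  74  69  65  90 109  94  67  56  50  47  50  66  81  72  46  30  34  69 101 117 120 123 123 121
171 232  76  75  70  61  56  56  56  56  55  54  51  46  44  45  50  59  64  70  74  96 118 121 122 122 122
173 232  79  75  72  63  57  57  57  63  70  77  72  54  45  42  39  45  79 109 120 122 121 121 120 120 119
175 232 116 115 111 109 113 113 113 114 112  94  58  39  39  38  33  40  87 118 121 121 122 122 120 120 121
177 232 117 116 117 117 115 109  92  76  94 100  73  40  36  34  31  38  86 115 118 120 121 120 122 122 122
179 232  97 106  98  83  78  96 114 118 119 117 102  70 
[... 539 characters left out ...]
  91  87  80  97 117 119 118 119 119 119 120 119 119
191 232  74  73  74  75  74  75  81  92 119 141 140 119 100  88  79  96 113 114 115 117 117 118 118 118 118
193 232  74  75  76  75  75  75  76  75  75  76  82  90 101 123 122 112 115  92  68  77  99 114 118 118 119
195 232  73  73  74  75  75  76  76  76  75  75  74  75  74  76  78  89 113 130 118  88  75  90 110 114 117
197 232  72  72  72  73  73  74  74  75  76  76  76  76  75  75  75  74  74  74  79  89 109 128 117  91  78
199 232  72  72  73  73  73  73  74  74  75  75  75  76  75  75  75  74  74  74  73  73  73  74  78  88 109
201 232  73  73  72  72  73  73  74  74  73  73  74  74  74  75  74  74  74  74  73  73  73  73  72  72  72
```

>>> step_arm([
  [[0,0,0],[-0.03,0,0.03],-1],
  [[0,0,0],[-0.055,0,0.055],-1],
  [[0,0,0],[-0.067,0,0.067],-1],
  [[0,0,0],[-0.076,0,0.076],-1],
  [[0,0,0],[-0.085,0,0.085],-1],
  [[0,0,0],[-0.085,0,0.085],-1],
])

```text
clock: 25.0
eef_pos: [611.3, -2.2, 195.4]
tcp_rot: [3.141, -0.785, 0.23]
contact_force: [-0.5, -0.4, -1.5]
opening: 0.261
grasp_force: 69.3
```

```bash
python3 chk2.py
```

```text
{'clock': 25.0, 'eef_pos': array([611.2623,  -2.2295, 195.4089]), 'tcp_rot': array([ 3.1412, -0.7853,  0.2299]), 'contact_force': array([-0.5069, -0.4163, -1.4659]), 'wrist_torque': array([-0.1811,  0.5851,  0.0295]), 'opening': 0.26074132946502526}
axis [0.     0.0003 1.    ] foot [598.1775  -5.3201  70.845 ]
turn [-0.0007  0.0001  0.0011] shift [0.     0.0029 0.    ]
unit -z world 10mm in tool [-0.0354 -0.      0.0354]
```

>>> step_arm([
  [[0,0,0],[-0.012,0.003,0.012],-1],
  [[0,0,0],[-0.024,0.003,0.024],-1],
  [[0,0,0],[-0.036,0.003,0.036],-1],
  [[0,0,0],[-0.048,0.003,0.048],-1],
  [[0,0,0],[-0.057,0.003,0.057],-1],
  [[0,0,0],[-0.057,0.003,0.057],-1],
])

```text
clock: 25.6
eef_pos: [611.5, -2.6, 179.2]
tcp_rot: [3.141, -0.785, 0.23]
contact_force: [0.0, -0.3, -2.7]
opening: 0.263
grasp_force: 69.3
```

>>> step_arm([
  [[0,0,0],[-0.008,0,0.008],-1],
  [[0,0,0],[-0.016,0,0.016],-1],
  [[0,0,0],[-0.024,0,0.024],-1],
  [[0,0,0],[-0.032,0,0.032],-1],
  [[0,0,0],[-0.032,0,0.032],-1],
])

```text
clock: 26.1
eef_pos: [611.5, -2.5, 169.9]
tcp_rot: [-3.141, -0.785, 0.23]
contact_force: [-0.6, 0.0, -2.8]
opening: 0.26
grasp_force: 69.3
```

```bash
python3 chk2.py
```

```text
{'clock': 26.1, 'eef_pos': array([611.451 ,  -2.4712, 169.9396]), 'tcp_rot': array([-3.1415, -0.785 ,  0.2299]), 'contact_force': array([-0.5573,  0.0162, -2.7806]), 'wrist_torque': array([-0.17  ,  0.5936, -0.0455]), 'opening': 0.2596804560030615}
axis [0.0004 0.     1.    ] foot [598.3192  -5.5367  45.38  ]
turn [-0.0013  0.0005  0.0012] shift [-0.0004  0.0015 -0.0004]
unit -z world 10mm in tool [-0.0353  0.      0.0354]
```

>>> step_arm([
  [[0,0,0],[-0.012,0,0.012],-1],
  [[0,0,0],[-0.024,0,0.024],-1],
  [[0,0,0],[-0.036,0,0.036],-1],
  [[0,0,0],[-0.048,0,0.048],-1],
  [[0,0,0],[-0.06,0,0.06],-1],
  [[0,0,0],[-0.072,0,0.072],-1],
  [[0,0,0],[-0.082,0,0.082],-1],
  [[0,0,0],[-0.082,0,0.082],-1],
])

```text
clock: 26.9
eef_pos: [611.4, -2.5, 146.6]
tcp_rot: [-3.141, -0.785, 0.23]
contact_force: [0.3, 0.2, -2.2]
opening: 0.256
grasp_force: 69.4
```

```bash
python3 chk2.py
```

```text
{'clock': 26.9, 'eef_pos': array([611.3918,  -2.482 , 146.5991]), 'tcp_rot': array([-3.1414, -0.7848,  0.2299]), 'contact_force': array([ 0.3267,  0.247 , -2.2332]), 'wrist_torque': array([-0.1144,  0.553 , -0.0533]), 'opening': 0.2563305900421778}
axis [0.0006 0.     1.    ] foot [598.2327  -5.5461  22.0423]
turn [-0.0014  0.0008  0.0011] shift [-0.0002  0.0016 -0.0002]
unit -z world 10mm in tool [-0.0353  0.      0.0354]
```

Clear socket. Down the last ~7 mm in 1 mm rows.

>>> step_arm([
  [[0,0,0],[-0.004,0,0.004],-1],
  [[0,0,0],[-0.008,0,0.008],-1],
  [[0,0,0],[-0.012,0,0.012],-1],
  [[0,0,0],[-0.015,0,0.015],-1],
  [[0,0,0],[-0.018,0,0.018],-1],
  [[0,0,0],[-0.018,0,0.018],-1],
])

```text
clock: 27.5
eef_pos: [611.5, -2.5, 141.9]
tcp_rot: [3.141, -0.785, 0.23]
contact_force: [-1.2, -0.8, -2.8]
opening: 0.262
grasp_force: 69.3
```

>>> step_arm([
  [[0,0,0],[-0.003,0,0.003],-1],
  [[0,0,0],[-0.005,0,0.005],-1],
  [[0,0,0],[-0.005,0,0.005],-1],
])

```text
clock: 27.8
eef_pos: [611.5, -2.5, 140.6]
tcp_rot: [3.141, -0.785, 0.23]
contact_force: [-0.1, 0.3, -1.7]
opening: 0.263
grasp_force: 69.3
```

>>> step_arm([
  [[0,0,0],[-0.002,0,0.002],-1],
  [[0,0,0],[-0.004,0,0.004],-1],
  [[0,0,0],[-0.004,0,0.004],-1],
])

```text
clock: 28.1
eef_pos: [611.6, -2.5, 139.5]
tcp_rot: [3.141, -0.785, 0.23]
contact_force: [-0.6, -0.7, -1.2]
opening: 0.259
grasp_force: 69.3
```

>>> step_arm([
  [[0,0,0],[-0.002,0,0.002],-1],
  [[0,0,0],[-0.004,0,0.004],-1],
  [[0,0,0],[-0.004,0,0.004],-1],
])

```text
clock: 28.4
eef_pos: [612.0, -2.5, 139.0]
tcp_rot: [3.141, -0.787, 0.23]
contact_force: [-3.4, -1.1, 4.0]
opening: 0.262
grasp_force: 69.9
```

>>> step_arm([
  [[0,0,0],[0.002,0,-0.002],-0.4],
  [[0,0,0],[0.002,0,-0.002],-0.2],
  [[0,0,0],[0.002,0,-0.002],0.2],
  [[0,0,0],[0.002,0,-0.002],0.6],
  [[0,0,0],[0.002,0,-0.002],1],
  [[0,0,0],[0.002,0,-0.002],1],
  [[0,0,0],[0.002,0,-0.002],1],
])

```text
clock: 29.1
eef_pos: [611.6, -2.5, 138.9]
tcp_rot: [3.141, -0.785, 0.23]
contact_force: [-0.3, -0.1, -0.8]
opening: 1.0
grasp_force: 0.0
```

>>> step_arm([
  [[0,0,0],[0,0,-0.1],1],
  [[0,0,0],[0,0,-0.3],1],
  [[0,0,0],[0,0,-0.5],1],
  [[0,0,0],[0,0,-0.75],1],
  [[0,0,0],[0,0,-1],1],
  [[0,0,0],[0,0,-1],1],
])

```text
clock: 29.7
eef_pos: [474.1, -34.5, 279.8]
tcp_rot: [-3.142, -0.784, 0.23]
contact_force: [1.3, 0.9, 1.0]
opening: 1.0
grasp_force: 0.0
```

Run:
```python
from h import *
s=telemetry.sense(); print({a:s[a] for a in ('clock','eef_pos','tcp_rot','contact_force','opening')})
S=np.array([598.2,-5.5,15.]); 
for c in ('scene','top','wrist'):
    im=grab(c,c+'14.png')
    for n,q in (('gauge',S),('gauge_grip',S+[0,0,138]),('blade_tip',[597,308.5,16])):
        print(c,n,'exp',proj(c,q),[(m['xy'],round(m['conf'],2)) for m in imaging.mark_of(c,n)[:3]])
g=cv2.imread('pics/scene14.png').mean(2); a=proj('scene',S+[0,0,162]);b=proj('scene',S+[0,0,60]); print('top/mouth',a,b, proj('scene',S+[0,0,80]))
c=int(a[0])
for y in range(int(a[1])-8,int(b[1])+5,2): print(y,c-12,' '.join('%3d'%v for v in g[y,c-12:c+13]))
```

```text
{'clock': 29.7, 'eef_pos': array([474.0806, -34.4902, 279.782 ]), 'tcp_rot': array([-3.1415, -0.7842,  0.2304]), 'contact_force': array([1.2741, 0.9294, 1.0014]), 'opening': 0.9999836997157541}
scene gauge exp [244.1744 212.6474] []
scene gauge_grip exp [244.4398 183.2221] [([242.4, 183.4], 0.59), ([178.7, 193.6], 0.23)]
scene blade_tip exp [295.4954 254.9893] [([417.1, 324.5], 0.92), ([296.2, 256.0], 0.78), ([357.4, 204.8], 0.73)]
top gauge exp [267.685  183.6385] [([263.7, 184.3], 0.39)]
top gauge_grip exp [268.5838 177.1485] [([267.6, 176.1], 0.66)]
top blade_tip exp [176.2847 183.6763] [([203.3, 308.0], 0.97), ([45.4, 205.9], 0.89), ([176.3, 184.4], 0.67)]
wrist gauge exp [256.9321 210.2201] [([256.8, 207.1], 0.71)]
wrist gauge_grip exp [257.1681 163.6266] [([256.7, 162.4], 0.71), ([220.7, 191.8], 0.63)]
wrist blade_tip exp [ 75.3004 171.0478] [([73.3, 170.6], 0.63)]
top/mouth [244.4885 177.8289] [244.2869 200.1748] [244.3254 195.9095]
169 232  76  74  70  65  90 110  95  70  62  57  57  58  64  72  94 113 117 118 118 117 118 121 123 123 122
171 232  76  74  70  61  56  56  55  5
[... 1097 characters left out ...]
  63  50  41  51  92 117 118 117 117 118 118 118 118
193 232  74  75  76  75  75  76  76  75  75  76  80  89  98 115 108  80  99 118 119 119 119 119 118 118 120
195 232  73  73  74  75  75  75  75  75  76  75  75  74  75  75  78  87 115 141 143 130 125 121 118 118 118
197 232  72  72  73  73  74  74  75  75  75  76  75  75  75  75  75  75  74  75  79  90 114 139 142 130 124
199 232  73  73  73  73  73  73  74  74  75  75  75  76  75  75  74  74  74  74  73  73  73  74  79  89 113
201 232  73  73  73  72  73  73  73  73  73  74  74  75  75  75  75  75  74  74  74  73  73  73  73  73  73
203 232  66  67  71  73  73  73  73  73  73  74  75  74  73  74  74  74  74  74  73  73  72  73  72  72  72
```

```bash
python3 -c "
from rig import r
print(r.sign_off())"
```

```text
the job is handed in; nothing more can be done
None
```

The job is handed in: the cover stands open past upright, the scraper lies flat back in its starting place, and the gauge stands upright on the floor of the right-hand socket, the only one I tried. I viewed 11 pictures instead of the 10 allowed, and finished the rest by numbers alone.

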